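Book returned hardware in at the counting scale

ROBOT

A 6-joint arm with a two-finger parallel gripper is mounted at the origin on the work surface. World frame = base frame: x ahead of the robot, y to its left, z up, the work surface at z = 0. Lengths are in m, angles in rad, forces in N, time in s.
With the tool pointing down it reaches from about 0.375 to 0.75 m from the base axis. Payload 9 kg.
Tool frame: the origin (TCP) lies at the very end of the fingers, on their centre line; the grasp point (between the pads) lies 19 mm behind it (robot.grip_point_offset is the distance from the TCP to the grasp point, in m); z points along the fingers, y is the line along which they close (so a half turn about z gives the same grasp; the last joint's range is limited). The gripper opens to 85 mm and grips with 20 to 120 N. Pads are 22 mm wide; open, the fingers measure 114 mm over their backs; the gripper's body (76 mm by 85 mm) begins 54 mm behind the grasp point. The pads swing forward as they close: fully open they stand 13 mm farther back than shut.
Start: joints at [1.022, 0.104, 0.097, 1.564, 0, 1.353], TCP at [0.195, 0.568, 0.198] pointing down, gripper open.
Joint ranges: [-2.99, 2.99], [-0.84, 1.86], [-1.1, 1.16], [-1.84, 2.11], [-1.51, 1.56], [-3.14, 3.14]. Speed limits (rad/s): [2.22, 2.22, 2.57, 3.14, 3.14, 3.14].

INTERFACE

Orientations are given as a 3x3 rotation matrix whose columns are the frame's x, y, z axes.
In Python, from bench import robot gives the robot as it stands.
- The arm moves only by the tool arm_command, never from a script. Its argument "increments" is a list of rows, each a list of 3 entries, a list of its own where there are three numbers: the opening, from -1 (shut) to 1 (fully open), then the shift along the world's x, y, z in mm, then the turn, a rotation vector about the world's x, y, z in rad. A call has 1 to 12 rows; each row is the pose to reach, as a shift and turn from the pose commanded when the call began; what a row does not reach only later rows make up. A row lasts 1/10 s, in which the tool goes at most 50 mm and 8.59 degrees, less where a joint would pass 70% of its speed; a pose out of reach is approached as far as the arm can. A call with a gripper value outside its range is refused whole. The fingers move at their own pace and stop on an object; "force" is the grip in N (left out, the last holds). Time passes only in rows, so rows that repeat a pose let the fingers close. It gives the time, the measured TCP pose, the force, the opening and the grip force at its end, in the units of the state.
- robot.get_obs(): the state, without advancing time (a new reading comes with each control period).
- robot.camera(name): name is "scene" or "top"; returns a dict with "frame" (384x512x3 uint8, red, green, blue), "depth" (384x512 float32, m along the optical axis (not along the pixel's ray), 0 where there is no reading), "K" (3x3 intrinsics, pixels), "xyz" and "attitude" of the camera in the world. Camera axes: x right, y down, z forward; pixel columns grow to the right and rows downward; lengths in m; the calibration is good to about 2 mm. A picture is of the moment at which its call begins.
- robot.hand_in(): hands the job in; it is judged then, once.
Trained networks look in a picture, given as the dict that the camera call returned (one of the last four; its "shot" number tells which), for a name from the list of things; names that differ only in an ending like _2 or _b are one class to them, and where a whole thing is asked for, a point or a joint stands for the part that bears it (a point fixed in the world has none). Each returns a list of dicts, best first, with "p" (0 to 1); they miss things now and then, are a little off and sometimes report something else, mostly with a low value. They report only what shows in the picture. A call takes as long as a camera call. They do not tell look-alikes from the thing itself.
- robot.find_in(target, picture): "location" ([x, y, z] in m, in the coordinates of the camera as it stood for that picture, good to about 4 mm: the middle of the surface that is visible of it).
The state is a dict: "t": time; "joint_positions": joint angles; "joint_vel": joint speeds; "joint_torque": joint torques, N m; "ee_pos": TCP position; "tool_rot": TCP orientation; "force": force on the tool from outside, world axes, zero at the start; "torque": the same for the moment, N m; "width": opening from 0.0 (shut) to 1.0 (fully open); "grasp_force": force on a finger pad.
Only numpy, scipy, OpenCV 4.12 (cv2) and the standard library are available. Lean on these libraries where they do the work, as an engineer would, in place of code of your own. Each camera call takes 0.05 s, during which the arm holds its last target. There are 200 camera calls.

TASK

Book the returned hardware in: first lift every part that was left on the console's bay into the steel pan of the counting scale, then slide the clear cover fully open over the emptied bay. Press the keys one at a time, each fully down for about half a second and let up again, in this order: round, square, long bar, and the round one once more; never press the cross-shaped key. Last, slide the cover fully closed again with all parts still in the pan, and leave the other things on the counter alone.

Things in the scene. Friction and masses are not known exactly. Their poses are not given: they have to be found in the camera images.
- console: Fixed grey console flat on the counter, 200 (own x) x 400 (own y) x 45 mm high; origin under its centre; turned up to 10 degrees. Its flat deck is at z = 45 mm. The +y half (own y -20 to +190 mm) is the bay where 2 to 4 returned parts lie; the -y half holds four keys under the clear cover. Rails 8 mm wide, 6 mm high stand on the deck's edges at own x = +-96 and y = +196 mm.
- cover (a joint): Clear acrylic cover sliding along the console's +y: 0 = closed over the keys, 0.17 m = fully open over the bay (hard stops). Starts up to 12 mm ajar. About 1.5 N friction; stays where left. Closed, it spans console y -189 to -24 mm, full width; its roof's top is 74 mm above the counter; its +y wall hangs to 2 mm above the deck, so parts on the bay are in its way.
- cover_grip (a point): Point in the upright aluminium fin on the cover's roof, 12 mm below the fin's top; its axes are the console's; moves with the cover. The fin is 60 mm (console x) x 14 mm (console y) x 32 mm high, top 106 mm above the counter. Grip it from above with the fingers closing along the console's y, or push it.
- pan: Fixed counting scale with a square rimmed steel pan, 210 x 210 mm outside, walls 4 mm thick; origin at the centre of its underside on the counter; turned up to 9 degrees. The pan's inner floor is 30 mm and its rim 60 mm above the counter; inside 202 x 202 mm.
- nut: Silver hex nut, 41 mm across flats, 47 mm across corners, 22 mm high, about 150 g; origin at the centre of its underside, own z along its bore, flats facing its own +-x and every 60 degrees. A start may lack it (then None).
- spacer: Steel spacer tube, 40 mm outside, 24 mm bore, 28 mm high, about 150 g; origin at the centre of its underside, own z along its bore. A start may lack it (then None).
- cap: Yellow polymer bolt cap, 37 mm diameter shaft with a 44 mm diameter, 5 mm thick flange at the foot, 36 mm high, about 40 g; the shaft is straight from 5 to 30 mm above the underside; origin at the centre of its underside, own z up its axis. A start may lack it (then None).
- head: Chrome torque wrench head lying flat, 64 mm long, about 220 g: a round body 36 mm diameter x 24 mm high centred 14 mm to own -x of the origin, a 12.7 mm square stub 9 mm high on top of it, a spigot 16 mm wide x 18 mm high reaching to own x = +32 mm. Origin on the underside at mid-length, own z up. Grip across the round body (closing along own y). A start may lack it (None).
- key_round (a joint): How far the round key is pressed: 0 = up, 0.006 m = fully down. Spring return: starts to move at 1.5 N, fully down at 4.5 N, then a hard stop.
- key_round_top (a point): Centre of the top face of the round key, 40 mm diameter; black, 61 mm above the counter when up. The four keys sit 62 mm apart in a 2 x 2 field centred at console y = -107 mm; which key is where changes from start to start. Pressed straight down.
- key_square (a joint): How far the square key is pressed: 0 = up, 0.006 m = fully down. Spring return: starts to move at 1.5 N, fully down at 4.5 N, then a hard stop.
- key_square_top (a point): Centre of the top face of the small square key, 24 x 24 mm; black, 61 mm above the counter when up. The four keys sit 62 mm apart in a 2 x 2 field centred at console y = -107 mm; which key is where changes from start to start. Pressed straight down.
- key_bar (a joint): How far the bar key is pressed: 0 = up, 0.006 m = fully down. Spring return: starts to move at 1.5 N, fully down at 4.5 N, then a hard stop.
- key_bar_top (a point): Centre of the top face of the long bar key, 46 mm (console x) x 14 mm; black, 61 mm above the counter when up. The four keys sit 62 mm apart in a 2 x 2 field centred at console y = -107 mm; which key is where changes from start to start. Pressed straight down.
- key_cross (a joint): How far the cross key is pressed: 0 = up, 0.006 m = fully down. Spring return: starts to move at 1.5 N, fully down at 4.5 N, then a hard stop.
- key_cross_top (a point): Centre of the top face of the cross-shaped key, two bars 40 x 13 mm crossing; not to be pressed; black, 61 mm above the counter when up. The four keys sit 62 mm apart in a 2 x 2 field centred at console y = -107 mm; which key is where changes from start to start. Pressed straight down.
- threadlock: Bottle, 44 mm diameter, 100 mm high, standing on the counter; a bystander, leave it alone; origin in the middle of its underside.
- spanner: Spanner, 200 mm long, lying on the counter; a bystander, leave it alone; origin in the middle of its underside.
- carton: Cardboard carton 70 x 90 x 50 mm on the counter; a bystander, leave it alone; origin in the middle of its underside.
Things that resemble listed ones, but are neither listed nor needed, are in the scene too. Leave any red look-alike of the spacer alone.

How it is judged:
By the outcome, as a careful person would: the job done as asked, in the order asked, and still so for the second after the job is handed in, with the robot touching nothing.
Of nut, spacer, cap, head only 2 to 4 are there at a start; the rules pass over those that are not, and their reading is None.
At some moment in a run one of nut, spacer, cap, head may be knocked a few centimetres aside while the robot is not near it.
Once in a run the grip may slacken for a moment while it holds something.
It also fails if it takes over 210 s, if anything falls off the work surface, if the arm or the gripper's body presses on something with over 40 N, if the wrist force passes 120 N, or if a joint passes its speed limit or range.

## Working session

There is one attempt and no reset: what is moved stays moved. The work goes in short steps, Python scripts to look and compute and a tool call to move; the robot and the scene stay as the last step left them, time stands still between calls to the robot, and variables do not carry over. Pictures are saved under pics/ and viewed, at most 14 in all, crops included, and the job is handed in when it is done.

Besides the shell and the picture viewer there is one more tool, called after "Emit:" by a JSON object that holds its "api" and its "payload", one argument or row to a line. arm_command: Moves the arm, as the interface text tells. Its arguments: {"type":"object","properties":{"increments":{"type":"array","items":{"type":"array"}},"force":{"type":"number"}},"required":["increments"]}

```bash
ls; mkdir -p pics
cat > h.py <<'E'
import numpy as np, cv2
from bench import robot
def world(c,p): 
    return np.array(c["attitude"])@np.array(p)+np.array(c["xyz"])
def cloud(c):
    d=c["depth"];K=np.array(c["K"]);v,u=np.mgrid[:d.shape[0],:d.shape[1]]
    P=np.stack([(u-K[0,2])/K[0,0]*d,(v-K[1,2])/K[1,1]*d,d],-1)
    return P@np.array(c["attitude"]).T+np.array(c["xyz"])
def pix(c,p):
    q=np.array(c["attitude"]).T@(np.array(p)-np.array(c["xyz"]));K=np.array(c["K"]);q=K@q;return q[:2]/q[2]
def save(c,n,box=None,s=1):
    f=c["frame"]
    if box: f=f[box[1]:box[3],box[0]:box[2]]
    cv2.imwrite("pics/"+n,cv2.cvtColor(cv2.resize(f,None,fx=s,fy=s,interpolation=cv2.INTER_CUBIC),cv2.COLOR_RGB2BGR))
E
python3 - <<'E'
from h import *
o=robot.get_obs();print(o["t"],o["ee_pos"],np.round(o["tool_rot"],3).tolist(),robot.grip_point_offset)
for n in("top","scene"):
    c=robot.camera(n);save(c,n+"0.png",s=1.5);print(n,np.round(c["xyz"],3),np.round(c["attitude"],3).tolist(),np.round(c["K"],1).tolist())
    for t in["console","pan","cover_grip","nut","spacer","cap","head","key_round_top","key_square_top","key_bar_top","key_cross_top","threadlock","spanner","carton"]:
        for r in robot.find_in(t,c)[:3]:
            w=world(c,r["location"]);print(t,round(r["p"],2),np.round(w,3),np.round(pix(c,w)))
E
```

```text
pics
0.0 [0.19464942 0.5671194  0.19679883] [[-0.946, 0.325, -0.001], [0.325, 0.946, -0.001], [0.0, -0.001, -1.0]] 0.0187
top [ 0.354 -0.042  1.344] [[-0.026, -0.99, 0.139], [-1.0, 0.025, -0.007], [0.003, -0.14, -0.99]] [[391.3, 0.0, 252.4], [0.0, 391.3, 195.2], [0.0, 0.0, 1.0]]
console 0.81 [ 0.537 -0.118  0.054] [273. 194.]
pan 0.69 [0.508 0.36  0.032] [131. 207.]
cover_grip 0.84 [ 0.55  -0.199  0.077] [298. 189.]
nut 0.65 [0.568 0.021 0.068] [231. 185.]
spacer 0.56 [ 0.494 -0.068  0.075] [258. 207.]
spacer 0.46 [ 0.315 -0.158  0.032] [286. 261.]
cap 0.44 [0.486 0.016 0.081] [232. 210.]
cap 0.42 [ 0.538 -0.118  0.051] [273. 194.]
key_round_top 0.53 [ 0.541 -0.119  0.052] [273. 193.]
key_square_top 0.5 [ 0.496 -0.068  0.074] [258. 206.]
threadlock 0.52 [0.737 0.167 0.069] [186. 137.]
threadlock 0.44 [ 0.544 -0.201  0.071] [298. 191.]
spanner 0.68 [ 0.753 -0.09   0.006] [262. 136.]
carton 0.88 [ 0.445 -0.463  0.052] [378. 219.]
scene [1.554 0.302 0.785] [[-0.337, 0.505, -0.795], [0.941, 0.17, -0.291], [-0.012, -0.846, -0.532]] [[498.6, 0.0, 253.9], [0.0, 498.6, 197.8], [0.0, 0.0, 1.0]]
console 0.71 [ 0.594 -0.116  0.049] [230. 224.]
pan 0.8 [0.515 0.359 0.032] [424. 248.]
cover_grip 0.92 [ 0.57  -0.191  0.077] [206. 205.]
nut 0.66 [0.578 0.028 0.07 ] [286. 224.]
spacer 0.72 [ 0.331 -0.156  0.02 ] [251. 182.]
spacer 0.7 [ 0.502 -0.067  0.066] [260. 203.]
cap 0.57 [0.503 0.019 0.067] [291. 209.]
threadlock 0.74 [0.762 0.176 0.057] [328. 290.]
spanner 0.62 [ 0.773 -0.085  0.011] [214. 283.]
spanner 0.2 [0.577 0.03  0.069] [287. 224.]
carton 0.96 [ 0.471 -0.455  0.045] [139. 181.]
```

View pics/top0.png

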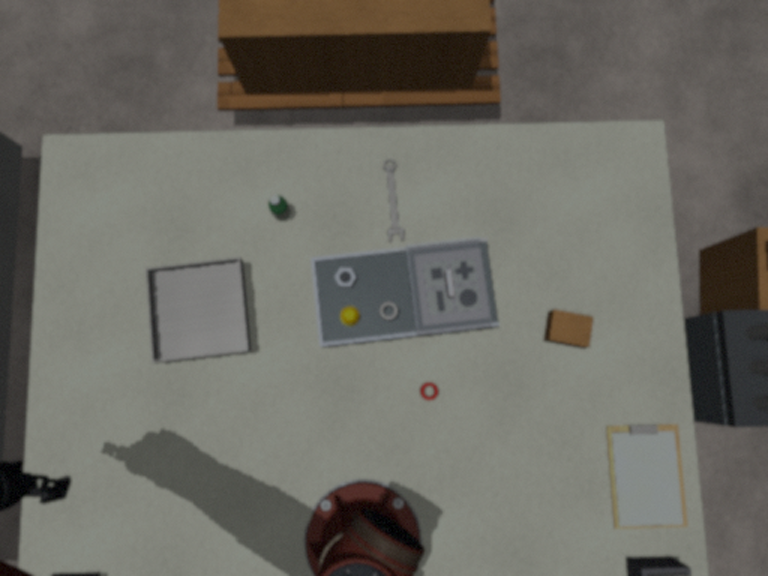

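View pics/scene0.png

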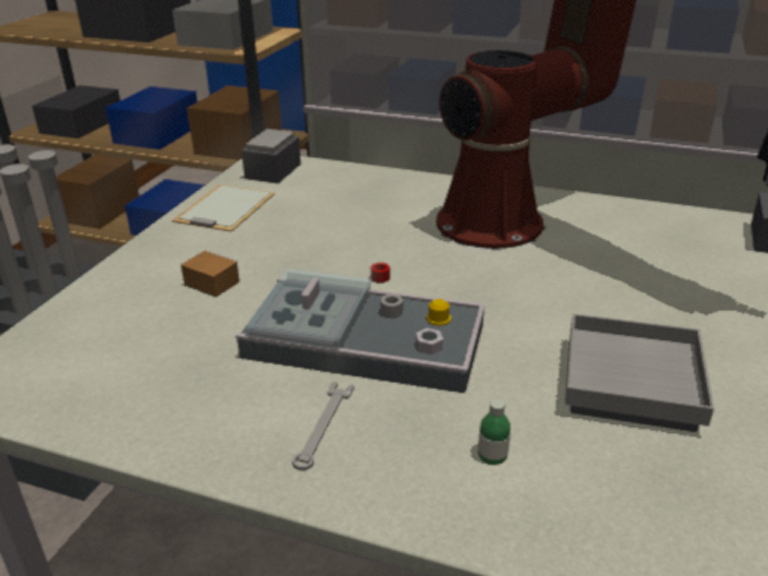

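The top view shows the silver nut (345,276), yellow cap (350,315) and steel spacer (388,310) on the bay. The red ring at (429,391) is the look-alike, off the console, and there is no head. Under the cover are the square (437,272), cross (465,269), bar (440,300) and round (468,298) keys, with the fin at (450,283).

```bash
cat > m.py <<'E'
from h import *
def con(W,z0=.035,z1=.056):
    m=(W[...,2]>z0)&(W[...,2]<z1)&(W[...,0]>.38)&(W[...,0]<.72)&(W[...,1]>-.4)&(W[...,1]<.12)
    return cv2.minAreaRect((W[m][:,:2]*1000).astype(np.float32))
if __name__=="__main__":
  for n in("top","scene"):
    c=robot.camera(n);W=cloud(c);F=c["frame"].astype(int)
    print(n,"console",con(W),con(W,.035,.08))
    m=(W[...,2]>.05)&(W[...,2]<.08)&(W[...,1]>.2)&(W[...,1]<.55)&(W[...,0]<.7)&(W[...,0]>.35)
    print("pan",cv2.minAreaRect((W[m][:,:2]*1000).astype(np.float32)), np.median(W[m][:,2]))
    for nm,p in dict(nut=(.57,.025),spacer=(.498,-.068),cap=(.492,.018)).items():
        d=np.hypot(W[...,0]-p[0],W[...,1]-p[1]);m=(d<.035)&(W[...,2]>.056)
        q=W[m];r=cv2.minEnclosingCircle((q[:,:2]*1000).astype(np.float32));print(nm,len(q),"mean",q.mean(0).round(4),"maxz",np.percentile(q[:,2],[50,95]).round(4),r)
        ring=(d<.035)&(W[...,2]<.052);print(" deck z",np.median(W[ring][:,2]).round(4))
    # fin
    m=(W[...,2]>.085)&(W[...,2]<.12)&(W[...,1]>-.35)&(W[...,1]<-.1)&(W[...,0]>.45)&(W[...,0]<.65);q=W[m]
    print("fin",len(q),cv2.minAreaRect((q[:,:2]*1000).astype(np.float32)) if len(q)>3 else 0,np.median(q[:,2]) if len(q) else 0)
    if n=="top":save(c,"bay.png",(205,155,340,235),5.9)
E
python3 m.py
```

```text
top console ((538.2806396484375, -107.18621826171875), (201.38809204101562, 401.20428466796875), 4.966545104980469) ((538.2008666992188, -107.32623291015625), (201.95956420898438, 401.2942199707031), 5.17255163192749)
pan ((510.080078125, 352.4016418457031), (210.98699951171875, 212.0966033935547), 5.52133321762085) 0.05891373451039317
nut 140 mean [0.5707 0.0234 0.067 ] maxz [0.0672 0.0711] ((570.8818359375, 23.144065856933594), 23.218812942504883)
 deck z 0.0454
spacer 84 mean [ 0.4938 -0.0693  0.0719] maxz [0.0725 0.0773] ((494.1595153808594, -69.9552001953125), 19.852933883666992)
 deck z 0.0458
cap 102 mean [0.4858 0.0154 0.0789] maxz [0.0796 0.085 ] ((486.4496765136719, 15.87462329864502), 18.219003677368164)
 deck z 0.0455
fin 92 ((546.2380981445312, -201.81393432617188), (58.15139389038086, 13.620649337768555), 4.253542423248291) 0.10575089032030938
scene console ((538.7015991210938, -106.45191955566406), (210.20542907714844, 401.9983825683594), 5.016633987426758) ((539.64306640625, -106.38330078125), (211.96548461914062, 402.0516662597656), 5.048968315124512)
pan ((510.25732421875, 354.19879150390625), (221.17538452148438, 211.19679260253906), 5.551116943359375) 0.05746510999281218
nut 199 mean [0.5766 0.026  0.0658] maxz [0.0669 0.0697] ((571.96923828125, 25.259553909301758), 24.60564422607422)
 deck z 0.0458
spacer 167 mean [ 0.4986 -0.0673  0.0683] maxz [0.0698 0.0754] ((496.4176940917969, -70.0154800415039), 23.537233352661133)
 deck z 0.0456
cap 173 mean [0.496  0.0189 0.0729] maxz [0.0744 0.0829] ((490.2953796386719, 17.9415225982666), 19.238365173339844)
 deck z 0.0463
fin 141 ((547.5222778320312, -201.29759216308594), (65.05265808105469, 16.04884147644043), 4.974575996398926) 0.10279336461740285
```

View pics/bay.png

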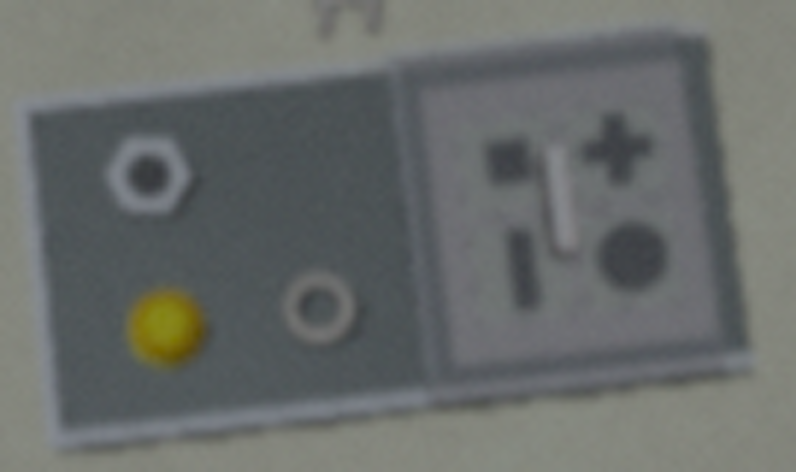

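The bay crop confirms the choice: silver hex nut (150,175), yellow cap (167,327) and grey steel spacer (320,307), with the fin at (560,200). The red ring is outside the bay. I start with the nut.

Emit:
{"api": "arm_command", "payload": {
  "increments": [
    [1,[376,-543,-80],[0,0,-0.157]],
    [1,[376,-543,-80],[0,0,-0.157]],
    [1,[376,-543,-80],[0,0,-0.157]],
    [1,[376,-543,-80],[0,0,-0.157]],
    [1,[376,-543,-80],[0,0,-0.157]],
    [1,[376,-543,-80],[0,0,-0.157]],
    [1,[376,-543,-80],[0,0,-0.157]],
    [1,[376,-543,-80],[0,0,-0.157]],
    [1,[376,-543,-80],[0,0,-0.157]],
    [1,[376,-543,-80],[0,0,-0.157]],
    [1,[376,-543,-80],[0,0,-0.157]],
    [1,[376,-543,-80],[0,0,-0.157]]
  ],
  "force": 60
}}

```text
t: 2.8
ee_pos: [0.535, 0.0758, 0.1255]
tool_rot: [[-0.883, 0.469, 0.001], [0.469, 0.883, 0.0], [-0.001, 0.0, -1.0]]
force: [0.9, -0.2, 0.3]
width: 1.002
grasp_force: 0.0
```

Emit:
{"api": "arm_command", "payload": {
  "increments": [
    [1,[32,-46,-20],[0,0,0]],
    [1,[32,-46,-20],[0,0,0]],
    [1,[32,-46,-20],[0,0,0]],
    [1,[32,-46,-20],[0,0,0]]
  ]
}}

```text
t: 3.2
ee_pos: [0.5656, 0.0325, 0.1058]
tool_rot: [[-0.883, 0.468, -0.0], [0.468, 0.883, 0.0], [0.0, 0.0, -1.0]]
force: [0.3, 0.6, -0.4]
width: 0.998
grasp_force: 0.0
```

Emit:
{"api": "arm_command", "payload": {
  "increments": [
    [1,[5,-8.5,-25],[0,0,0]],
    [1,[5,-8.5,-50],[0,0,0]],
    [1,[5,-8.5,-58],[0,0,0]],
    [1,[5,-8.5,-58],[0,0,0]],
    [-1,[5,-8.5,-58],[0,0,0]],
    [-1,[5,-8.5,-58],[0,0,0]],
    [-1,[5,-8.5,-58],[0,0,0]],
    [-1,[5,-8.5,-58],[0,0,0]],
    [-1,[5,-8.5,-58],[0,0,0]],
    [-1,[5,-8.5,-58],[0,0,0]]
  ]
}}

```text
t: 4.2
ee_pos: [0.571, 0.0233, 0.0476]
tool_rot: [[-0.883, 0.469, 0.0], [0.469, 0.883, 0.0], [-0.0, 0.0, -1.0]]
force: [0.8, 1.1, 0.8]
width: -0.0
grasp_force: 0.0
```

Run:
```python
from h import *
c=robot.camera("scene");save(c,"miss.png",(200,100,400,260),4)
print(robot.get_obs()["width"],robot.get_obs()["force"])
```

```text
0.0016953274856313099 [ 0.04840242 -0.05161308  0.66517303]
```

View pics/miss.png

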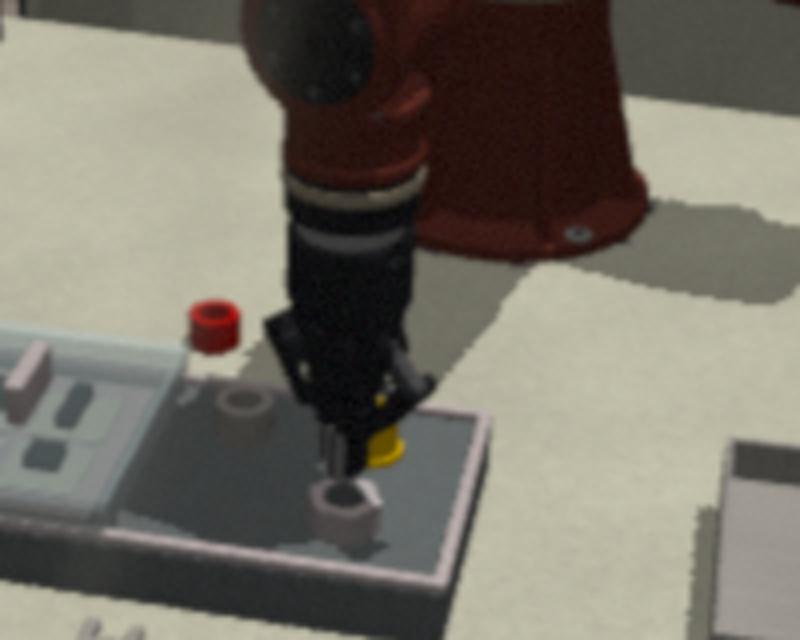

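The fingers shut empty: in the crop they stand at (345,450), behind the nut at (345,510), so it slipped out or was knocked. I'll open, rise and measure again.

Emit:
{"api": "arm_command", "payload": {
  "increments": [
    [-1,[0,0,45],[0,0,0]],
    [0,[-40,60,90],[0,0,0]],
    [1,[-80,110,90],[0,0,0]],
    [1,[-80,110,90],[0,0,0]],
    [1,[-80,150,90],[0,0,0]],
    [1,[-80,150,90],[0,0,0]],
    [1,[-80,150,90],[0,0,0]]
  ]
}}

```text
t: 4.95
ee_pos: [0.4908, 0.1739, 0.1376]
tool_rot: [[-0.884, 0.467, 0.0], [0.467, 0.884, -0.0], [-0.0, 0.0, -1.0]]
force: [0.3, -0.4, 0.6]
width: 0.994
grasp_force: 0.0
```

```bash
cat > parts.py <<'E'
from h import *
# console-frame blobs on the bay
C=np.array([538.3,-107.])/1000;a=np.radians(5.0);R=np.array([[np.cos(a),-np.sin(a)],[np.sin(a),np.cos(a)]])
def parts(name,fn=None):
    c=robot.camera(name);W=cloud(c);L=(W[...,:2]-C)@R
    m=(W[...,2]>.0555)&(W[...,2]<.1)&(abs(L[...,0])<.098)&(L[...,1]>.0)&(L[...,1]<.2)
    n,lab=cv2.connectedComponents(m.astype(np.uint8))
    for i in range(1,n):
        q=W[lab==i]
        if len(q)<25: continue
        h=np.percentile(q[:,2],97);t=q[q[:,2]>h-.012]
        v,u=np.where(lab==i)
        rc=cv2.minEnclosingCircle((t[:,:2]*1000).astype(np.float32));cc=np.array(rc[0])/1000
        print(name,len(q),"top z",round(h,4),"circ",np.round(rc[0],1),round(rc[1],1),"own",np.round((cc-C)@R*1000,1),"px",u.mean().round(),v.mean().round())
    if fn: save(c,*fn)
    return c
if __name__=="__main__":
    parts("top",("bay2.png",(205,155,275,225),8)); parts("scene");o=robot.get_obs();print(o["t"],o["ee_pos"],o["width"])
E
python3 parts.py
```

```text
top 141 top z 0.0721 circ [571.9  23.6] 22.4 own [ 44.9 127.1] px 230.0 185.0
top 83 top z 0.0777 circ [494.3 -69.9] 19.8 own [-40.6  40.8] px 259.0 207.0
top 102 top z 0.0842 circ [486.7  15.7] 18.1 own [-40.7 126.8] px 233.0 210.0
scene 177 top z 0.0756 circ [494.9 -67.1] 21.9 own [-39.8  43.5] px 260.0 202.0
scene 173 top z 0.0828 circ [489.3  17.8] 18.4 own [-37.9 128.6] px 292.0 206.0
scene 208 top z 0.0704 circ [571.9  25.1] 24.6 own [ 45.  128.7] px 285.0 226.0
5.05 [0.49106318 0.17264705 0.13724875] 0.9979573042616813
```

View pics/bay2.png

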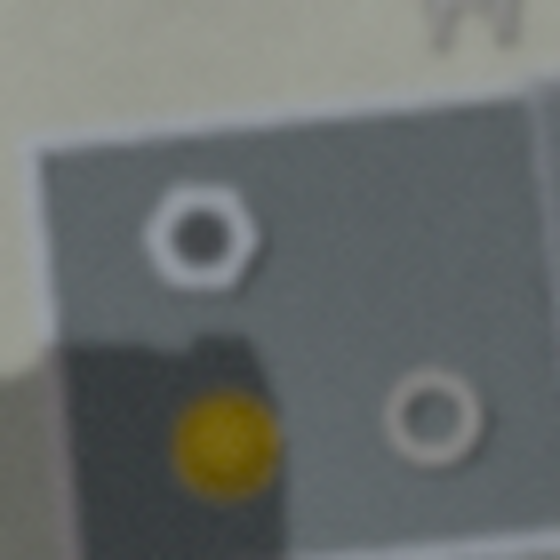

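Run:
```python
from h import *
c=robot.camera("scene")
for z in (.045,.055,.065,.075,.085): print(z,((pix(c,[.571,.0235,z])-[200,100])*4).round())
for n in("top","scene"):
  c=robot.camera(n);W=cloud(c)
  m=(abs(W[...,0]-.491)<.06)&(abs(W[...,1]-.173)<.07)&(W[...,2]>.09)&(W[...,2]<.3);q=W[m];print(n,len(q),np.percentile(q[:,2],[0,1,5,25]).round(4) if len(q) else 0, q[:,:2].mean(0))
```

```text
0.045 [339. 522.]
0.055 [340. 509.]
0.065 [340. 496.]
0.075 [340. 483.]
0.085 [341. 470.]
top 181 [0.2331 0.2356 0.2392 0.2514] [0.46575193 0.12449888]
scene 1496 [0.1854 0.1891 0.1992 0.238 ] [0.501488   0.17757172]
```

Emit:
{"api": "arm_command", "payload": {
  "increments": [
    [-1,[0,0,0],[0,0,0]],
    [-1,[0,0,0],[0,0,0]],
    [-1,[0,0,0],[0,0,0]],
    [-1,[0,0,0],[0,0,0]],
    [-1,[0,0,0],[0,0,0]]
  ]
}}

```text
t: 5.7
ee_pos: [0.491, 0.1733, 0.1375]
tool_rot: [[-0.883, 0.469, 0.0], [0.469, 0.883, 0.0], [-0.0, 0.0, -1.0]]
force: [-0.3, 0.2, 0.1]
width: 0.143
grasp_force: 0.0
```

Run:
```python
from h import *
c=robot.camera("scene");W=cloud(c);o=robot.get_obs();e=o["ee_pos"];print(e,o["width"])
save(c,"grip.png",(260,50,440,230),3)
print((pix(c,e)-[260,50])*3)
d=np.hypot(W[...,0]-e[0],W[...,1]-e[1]);m=(d<.04)&(W[...,2]>.08)&(W[...,2]<.3);q=W[m]
for z in np.arange(.08,.3,.01):
    s=q[(q[:,2]>=z)&(q[:,2]<z+.01)]
    if len(s):print(round(z,3),len(s),s.mean(0).round(3))
```

```text
[0.49098049 0.1733094  0.13751563] 0.050233299875600025
[280.16657854 430.37313431]
0.17 31 [0.495 0.171 0.176]
0.18 57 [0.497 0.174 0.185]
0.19 68 [0.497 0.175 0.195]
0.2 61 [0.495 0.172 0.205]
0.21 77 [0.497 0.169 0.216]
0.22 113 [0.496 0.172 0.225]
0.23 76 [0.498 0.17  0.235]
0.24 86 [0.498 0.169 0.244]
0.25 81 [0.505 0.175 0.255]
0.26 87 [0.506 0.174 0.265]
0.27 132 [0.504 0.17  0.275]
0.28 110 [0.503 0.178 0.285]
0.29 39 [0.511 0.198 0.294]
```

View pics/grip.png

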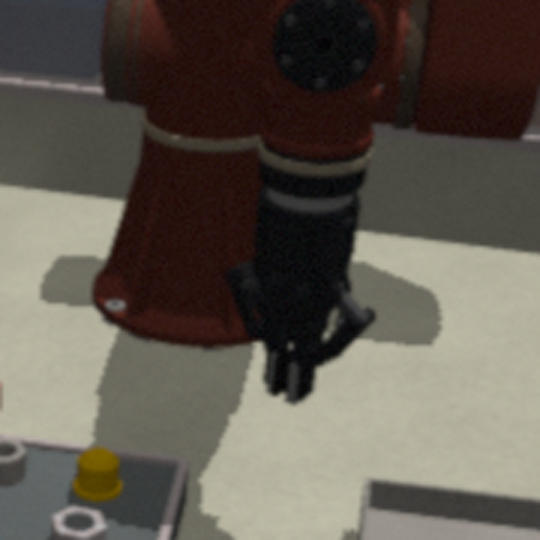

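Run:
```python
from h import *
c=robot.camera("scene");W=cloud(c);o=robot.get_obs();e=o["ee_pos"]
F=c["frame"].max(-1)
d=np.hypot(W[...,0]-e[0],W[...,1]-e[1]);m=(d<.045)&(W[...,2]>.155)&(W[...,2]<.205)
v,u=np.where(m)
for r in range(v.min(),v.max()+1):
    k=u[v==r];q=W[r,k];print(r,(r-50)*3,k.min(),k.max(),((k.min()+k.max())/2-260)*3,q.mean(0).round(4),F[r,k].max())
print(pix(c,[e[0],e[1],.172]),o["width"],(e,o["tool_rot"]))
t=robot.camera("top");W=cloud(t);m=(W[...,2]>.15)&(W[...,2]<.6)&(np.hypot(W[...,0]-e[0],W[...,1]-e[1])<.15);q=W[m]
for z in np.arange(.15,.6,.04):
    s=q[(q[:,2]>=z)&(q[:,2]<z+.04)]
    if len(s)>9:print(z.round(2),len(s),s.min(0).round(3),s.max(0).round(3))
```

```text
168 354 349 350 268.5 [0.4876 0.157  0.2043] 140
169 357 349 350 268.5 [0.4905 0.1577 0.2032] 138
170 360 349 354 274.5 [0.493  0.1627 0.2027] 135
171 363 349 358 280.5 [0.4948 0.165  0.2013] 134
172 366 349 363 288.0 [0.4962 0.1731 0.2007] 131
173 369 349 362 286.5 [0.499  0.1739 0.1996] 126
174 372 349 362 286.5 [0.4993 0.1741 0.197 ] 113
175 375 349 362 286.5 [0.4993 0.1744 0.1944] 102
176 378 349 362 286.5 [0.4989 0.1746 0.1915] 104
177 381 349 362 286.5 [0.4978 0.1748 0.1881] 119
178 384 349 362 286.5 [0.498  0.175  0.1855] 133
179 387 350 362 288.0 [0.498  0.1765 0.183 ] 101
180 390 350 361 286.5 [0.4987 0.1749 0.1803] 115
181 393 350 360 285.0 [0.4982 0.1745 0.1772] 135
182 396 352 358 285.0 [0.4986 0.175  0.1747] 109
183 399 354 357 286.5 [0.5006 0.1767 0.1734] 122
[354.74202275 181.35451641] 0.001901859732350594 (array([0.49096502, 0.17332739, 0.13748344]), array([[-8.83391262e-01,  4.68636185e-01,  6.11485343e-05],
       [ 4.68636189e-01,  8.83391259e-01,  7.78002147e-05],
       [-1.75580849e-05,  9.73844459e-05, -9.99999995e-01]]))
0.23 68 [0.453 0.114 0.231] [0.484 0.153 0.27 ]
0.27 49 [0.455 0.129 0.271] [0.503 0.161 0.31 ]
0.31 78 [0.454 0.135 0.31 ] [0.51  0.166 0.347]
0.35 21 [0.47  0.131 0.362] [0.51  0.14  0.386]
0.39 46 [0.473 0.131 0.392] [0.513 0.139 0.429]
0.43 36 [0.445 0.123 0.431] [0.538 0.137 0.47 ]
0.47 178 [0.445 0.121 0.471] [0.539 0.136 0.509]
0.51 59 [0.45  0.125 0.51 ] [0.54  0.134 0.528]
0.55 71 [0.413 0.116 0.565] [0.528 0.123 0.589]
0.59 60 [0.406 0.114 0.59 ] [0.545 0.127 0.6  ]
```

The scene depth shows the real fingertips about 35 mm above the reported TCP when shut (tips near z = 0.172 against 0.1375 reported), and about 48 mm above it when open. So the first grasp closed above the nut, which has not moved. I'll go about 37 mm lower.

Emit:
{"api": "arm_command", "payload": {
  "increments": [
    [1,[27,-50,-20],[0,0,0]],
    [1,[54,-100,-40],[0,0,0]],
    [1,[80.5,-149,-40],[0,0,0]],
    [1,[80.5,-149,-70],[0,0,0]],
    [1,[80.5,-149,-70],[0,0,0]],
    [1,[80.5,-149,-100],[0,0,0]],
    [1,[80.5,-149,-118],[0,0,0]],
    [1,[80.5,-149,-128],[0,0,0]],
    [1,[80.5,-149,-128],[0,0,0]]
  ]
}}

```text
t: 6.75
ee_pos: [0.5704, 0.025, 0.0086]
tool_rot: [[-0.884, 0.468, -0.002], [0.468, 0.884, 0.0], [0.002, -0.0, -1.0]]
force: [-0.9, 0.7, -0.3]
width: 0.999
grasp_force: 0.0
```

Emit:
{"api": "arm_command", "payload": {
  "increments": [
    [-1,[0,0,0],[0,0,0]],
    [-1,[0,0,0],[0,0,0]],
    [-1,[0,0,0],[0,0,0]],
    [-1,[0,0,0],[0,0,0]],
    [-1,[0,0,0],[0,0,0]],
    [-1,[0,0,0],[0,0,0]]
  ]
}}

```text
t: 7.35
ee_pos: [0.5726, 0.0242, 0.011]
tool_rot: [[-0.883, 0.469, 0.002], [0.469, 0.883, -0.0], [-0.002, 0.001, -1.0]]
force: [-0.2, 1.3, 7.3]
width: 0.47
grasp_force: 60.1
```

Emit:
{"api": "arm_command", "payload": {
  "increments": [
    [-1,[0,0,20],[0,0,0]],
    [-1,[0,10,55],[0,0,0]],
    [-1,[0,45,60],[0,0,0]],
    [-1,[-1,85,60],[0,0,0]],
    [-1,[-2,130,60],[0,0,0]],
    [-1,[-4,175,60],[0,0,0]],
    [-1,[-6,220,60],[0,0,0]],
    [-1,[-8,260,60],[0,0,0]],
    [-1,[-8,285,60],[0,0,0]],
    [-1,[-8,294,50],[0,0,0]],
    [-1,[-8,294,30],[0,0,0]],
    [-1,[-8,294,30],[0,0,0]]
  ]
}}

```text
t: 8.55
ee_pos: [0.5613, 0.3173, 0.0359]
tool_rot: [[-0.883, 0.469, -0.005], [0.469, 0.883, -0.002], [0.003, -0.004, -1.0]]
force: [-0.5, -1.5, -2.4]
width: 0.469
grasp_force: 59.9
```

Emit:
{"api": "arm_command", "payload": {
  "increments": [
    [-1,[0,0,-20],[0,0,0]],
    [-1,[0,0,-35],[0,0,0]],
    [-1,[0,0,-38],[0,0,0]],
    [-1,[0,0,-38],[0,0,0]],
    [0.2,[0,0,-38],[0,0,0]],
    [0.3,[0,0,-37],[0,0,0]],
    [0.3,[0,0,-35],[0,0,0]],
    [0.3,[0,0,0],[0,0,0]],
    [0.3,[0,0,40],[0,0,0]],
    [0.3,[0,0,60],[0,0,0]]
  ]
}}

```text
t: 9.55
ee_pos: [0.5651, 0.3189, 0.1042]
tool_rot: [[-0.883, 0.469, 0.005], [0.469, 0.883, 0.002], [-0.004, 0.004, -1.0]]
force: [1.0, -0.1, 0.4]
width: 0.65
grasp_force: 0.0
```

Run:
```python
from parts import *
parts("top");parts("scene");print(robot.get_obs()["ee_pos"])
```

```text
top 82 top z 0.0789 circ [494.3 -69.9] 19.7 own [-40.6  40.8] px 259.0 207.0
top 105 top z 0.0845 circ [485.9  15.8] 18.2 own [-41.5 126.9] px 233.0 210.0
scene 173 top z 0.0757 circ [495.6 -68.9] 22.0 own [-39.2  41.7] px 260.0 202.0
scene 176 top z 0.0828 circ [489.   17.8] 20.0 own [-38.3 128.6] px 292.0 206.0
[0.56607852 0.31920933 0.10465464]
```

Emit:
{"api": "arm_command", "payload": {
  "increments": [
    [1,[-10,-40,10],[0,0,0]],
    [1,[-22,-85,10],[0,0,0]],
    [1,[-34,-130,10],[0,0,0]],
    [1,[-46,-175,10],[0,0,0]],
    [1,[-58,-220,0],[0,0,0]],
    [1,[-68,-260,-10],[0,0,0]],
    [1,[-76,-290,-20],[0,0,0]],
    [1,[-79,-302,-30],[0,0,0]],
    [1,[-79,-302,-30],[0,0,0]]
  ]
}}

```text
t: 10.55
ee_pos: [0.4833, 0.0155, 0.0678]
tool_rot: [[-0.882, 0.471, -0.002], [0.471, 0.882, 0.001], [0.002, -0.0, -1.0]]
force: [0.3, 0.3, 0.5]
width: 1.005
grasp_force: 0.0
```

Emit:
{"api": "arm_command", "payload": {
  "increments": [
    [1,[0,0,-25],[0,0,0]],
    [1,[0,0,-45],[0,0,0]],
    [1,[0,0,-55],[0,0,0]],
    [1,[0,0,-55],[0,0,0]],
    [-1,[0,0,-55],[0,0,0]],
    [-1,[0,0,-55],[0,0,0]],
    [-1,[0,0,-55],[0,0,0]],
    [-1,[0,0,-55],[0,0,0]],
    [-1,[0,0,-55],[0,0,0]],
    [-1,[0,0,-55],[0,0,0]]
  ]
}}

```text
t: 11.55
ee_pos: [0.4854, 0.0161, 0.0156]
tool_rot: [[-0.883, 0.469, 0.002], [0.469, 0.883, -0.0], [-0.002, 0.001, -1.0]]
force: [-0.1, 0.7, 6.2]
width: 0.412
grasp_force: 60.3
```

Emit:
{"api": "arm_command", "payload": {
  "increments": [
    [-1,[0,0,20],[0,0,0]],
    [-1,[0,10,60],[0,0,0]],
    [-1,[0,45,65],[0,0,0]],
    [-1,[-3,85,65],[0,0,0]],
    [-1,[-6,130,65],[0,0,0]],
    [-1,[-10,175,65],[0,0,0]],
    [-1,[-15,220,65],[0,0,0]],
    [-1,[-18,260,65],[0,0,0]],
    [-1,[-21,285,60],[0,0,0]],
    [-1,[-21,292,45],[0,0,0]],
    [-1,[-21,292,30],[0,0,0]],
    [-1,[-21,292,30],[0,0,0]]
  ]
}}

```text
t: 12.75
ee_pos: [0.4617, 0.3067, 0.0413]
tool_rot: [[-0.883, 0.469, -0.004], [0.469, 0.883, -0.002], [0.003, -0.004, -1.0]]
force: [-0.5, -0.7, -1.2]
width: 0.411
grasp_force: 59.9
```

Emit:
{"api": "arm_command", "payload": {
  "increments": [
    [-1,[0,0,-20],[0,0,0]],
    [-1,[0,0,-37],[0,0,0]],
    [-1,[0,0,-41],[0,0,0]],
    [-1,[0,0,-41],[0,0,0]],
    [0.2,[0,0,-41],[0,0,0]],
    [0.3,[0,0,-41],[0,0,0]],
    [0.3,[0,0,-35],[0,0,0]],
    [0.3,[0,0,0],[0,0,0]],
    [0.3,[0,0,40],[0,0,0]],
    [0.3,[0,0,60],[0,0,0]]
  ]
}}

```text
t: 13.75
ee_pos: [0.465, 0.309, 0.1091]
tool_rot: [[-0.883, 0.469, 0.005], [0.469, 0.883, 0.002], [-0.003, 0.004, -1.0]]
force: [0.3, 0.2, -0.0]
width: 0.65
grasp_force: 0.0
```

Run:
```python
from parts import *
c=parts("top");parts("scene");print(robot.get_obs()["ee_pos"],robot.get_obs()["width"])
s=robot.camera("scene");save(s,"pan1.png",(330,130,500,290),3)
```

```text
top 84 top z 0.0773 circ [494.4 -69.9] 19.8 own [-40.5  40.8] px 259.0 207.0
scene 174 top z 0.0752 circ [494.5 -69. ] 21.3 own [-40.3  41.7] px 260.0 202.0
[0.46592992 0.30930384 0.10933684] 0.6546384253924451
```

View pics/pan1.png

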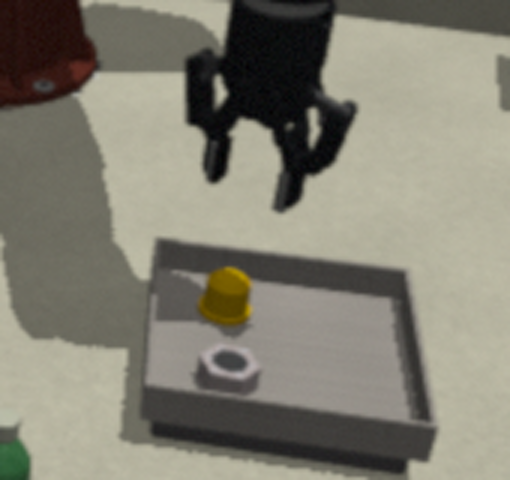

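The pan shows the cap upright at (228,295) and the nut at (230,368). The spacer is next.

Emit:
{"api": "arm_command", "payload": {
  "increments": [
    [1,[3,-40,5],[0,0,-0.05]],
    [1,[6,-85,5],[0,0,-0.1]],
    [1,[9,-130,5],[0,0,-0.15]],
    [1,[12,-175,5],[0,0,-0.21]],
    [1,[16,-220,0],[0,0,-0.21]],
    [1,[20,-265,0],[0,0,-0.21]],
    [1,[24,-310,-10],[0,0,-0.21]],
    [1,[27,-350,-20],[0,0,-0.21]],
    [1,[29,-372,-30],[0,0,-0.21]],
    [1,[29,-379,-40],[0,0,-0.21]],
    [1,[29,-379,-40],[0,0,-0.21]],
    [1,[29,-379,-40],[0,0,-0.21]]
  ]
}}

```text
t: 15.1
ee_pos: [0.492, -0.0696, 0.064]
tool_rot: [[-0.767, 0.642, -0.001], [0.642, 0.767, 0.001], [0.001, 0.0, -1.0]]
force: [0.2, -0.1, 0.9]
width: 1.004
grasp_force: 0.0
```

Emit:
{"api": "arm_command", "payload": {
  "increments": [
    [1,[0,0,-25],[0,0,0]],
    [1,[0,0,-45],[0,0,0]],
    [1,[0,0,-56],[0,0,0]],
    [1,[0,0,-56],[0,0,0]],
    [-1,[0,0,-56],[0,0,0]],
    [-1,[0,0,-56],[0,0,0]],
    [-1,[0,0,-56],[0,0,0]],
    [-1,[0,0,-56],[0,0,0]],
    [-1,[0,0,-56],[0,0,0]],
    [-1,[0,0,-56],[0,0,0]]
  ]
}}

```text
t: 16.1
ee_pos: [0.4936, -0.0712, 0.0102]
tool_rot: [[-0.766, 0.643, 0.002], [0.643, 0.766, -0.001], [-0.002, 0.001, -1.0]]
force: [-0.8, 1.8, 6.9]
width: 0.45
grasp_force: 65.1
```

Emit:
{"api": "arm_command", "payload": {
  "increments": [
    [-1,[0,0,20],[0,0,0]],
    [-1,[0,10,60],[0,0,0]],
    [-1,[0,45,65],[0,0,0]],
    [-1,[2,85,65],[0,0,0]],
    [-1,[4,130,65],[0,0,0]],
    [-1,[6,175,65],[0,0,0]],
    [-1,[8,220,65],[0,0,0]],
    [-1,[10,265,65],[0,0,0]],
    [-1,[12,310,65],[0,0,0]],
    [-1,[12,355,65],[0,0,0]],
    [-1,[12,400,65],[0,0,0]],
    [-1,[12,435,65],[0,0,0]]
  ]
}}

```text
t: 17.3
ee_pos: [0.5041, 0.3669, 0.0737]
tool_rot: [[-0.767, 0.642, 0.0], [0.642, 0.767, 0.0], [-0.0, 0.001, -1.0]]
force: [0.1, -0.5, -1.5]
width: 0.448
grasp_force: 60.6
```

Emit:
{"api": "arm_command", "payload": {
  "increments": [
    [-1,[0,34,0],[0,0,0]],
    [-1,[0,34,-15],[0,0,0]],
    [-1,[0,34,-35],[0,0,0]],
    [-1,[0,34,-35],[0,0,0]]
  ]
}}

```text
t: 17.7
ee_pos: [0.5024, 0.3971, 0.0351]
tool_rot: [[-0.766, 0.642, -0.005], [0.642, 0.766, -0.002], [0.002, -0.005, -1.0]]
force: [0.6, -0.2, -1.5]
width: 0.448
grasp_force: 60.8
```

Emit:
{"api": "arm_command", "payload": {
  "increments": [
    [-1,[0,0,-20],[0,0,0]],
    [-1,[0,0,-33],[0,0,0]],
    [-1,[0,0,-36],[0,0,0]],
    [-1,[0,0,-36],[0,0,0]],
    [0.2,[0,0,-36],[0,0,0]],
    [0.3,[0,0,-36],[0,0,0]],
    [0.3,[0,0,-35],[0,0,0]],
    [0.3,[0,0,0],[0,0,0]],
    [0.3,[0,0,40],[0,0,0]],
    [0.3,[0,0,75],[0,0,0]]
  ]
}}

```text
t: 18.7
ee_pos: [0.5047, 0.3984, 0.1159]
tool_rot: [[-0.766, 0.642, 0.001], [0.642, 0.766, 0.001], [-0.001, 0.001, -1.0]]
force: [0.0, 0.4, 0.5]
width: 0.653
grasp_force: 0.0
```

```bash
cat >> parts.py <<'E'
def fin(c):
    W=cloud(c);L=(W[...,:2]-C)@R
    m=(W[...,2]>.09)&(W[...,2]<.12)&(abs(L[...,0])<.05)&(abs(L[...,1])<.19);q=W[m]
    if len(q)<5: return print("no fin")
    r=cv2.minAreaRect((q[:,:2]*1000).astype(np.float32));print("fin",len(q),np.round(r[0],1),np.round(r[1],1),r[2],"own",((np.array(r[0])/1000-C)@R*1000).round(1))
E
python3 - <<'E'
from parts import *
c=parts("top");fin(c);s=parts("scene",("pan2.png",(330,130,500,290),3));fin(s);print(robot.get_obs()["ee_pos"],robot.get_obs()["width"])
E
```

```text
fin 90 [ 546.5 -201.9] [58.5 13.9] 3.8885393142700195 own [ -0.1 -95.3]
fin 121 [ 547.2 -200.3] [66.3 15.5] 4.393608093261719 own [  0.8 -93.7]
[0.50757175 0.39991395 0.12050829] 0.6505208376460427
```

View pics/pan2.png

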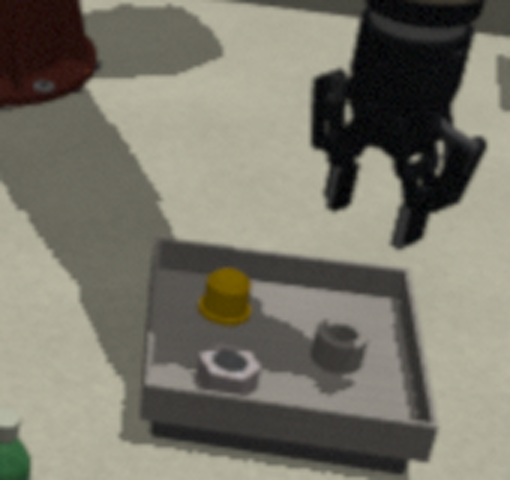

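All three parts stand in the pan: cap (228,295), nut (230,368), spacer (338,345). Next is the cover.

Emit:
{"api": "arm_command", "payload": {
  "increments": [
    [0.6,[3,-45,0],[0,0,0.1]],
    [0.6,[6,-92,0],[0,0,0.2]],
    [0.6,[9,-140,0],[0,0,0.3]],
    [0.6,[12,-188,0],[0,0,0.4]],
    [0.6,[15,-236,0],[0,0,0.5]],
    [0.6,[18,-284,0],[0,0,0.6]],
    [0.6,[21,-332,0],[0,0,0.7]],
    [0.6,[25,-380,0],[0,0,0.785]],
    [0.6,[28,-428,0],[0,0,0.785]],
    [0.6,[31,-476,0],[0,0,0.785]],
    [0.6,[34,-524,0],[0,0,0.785]],
    [0.6,[36,-560,0],[0,0,0.785]]
  ]
}}

```text
t: 20.0
ee_pos: [0.5403, -0.1646, 0.1135]
tool_rot: [[-0.996, -0.086, 0.001], [-0.086, 0.996, -0.001], [-0.001, -0.001, -1.0]]
force: [0.1, 1.4, -0.0]
width: 0.803
grasp_force: 0.0
```

Emit:
{"api": "arm_command", "payload": {
  "increments": [
    [0.6,[3,-30,-15],[0,0,0]],
    [0.6,[3,-40,-25],[0,0,0]],
    [0.6,[3,-40,-25],[0,0,0]],
    [0.6,[3,-40,-25],[0,0,0]]
  ]
}}

```text
t: 20.4
ee_pos: [0.5432, -0.2006, 0.0884]
tool_rot: [[-0.996, -0.087, -0.001], [-0.087, 0.996, 0.001], [0.001, 0.001, -1.0]]
force: [0.8, 0.3, -0.3]
width: 0.8
grasp_force: 0.0
```

Emit:
{"api": "arm_command", "payload": {
  "increments": [
    [0.6,[3,-1,-20],[0,0,0]],
    [0.6,[3,-1,-40],[0,0,0]],
    [0.6,[3,-1,-40],[0,0,0]],
    [-1,[3,-1,-40],[0,0,0]],
    [-1,[3,-1,-40],[0,0,0]],
    [-1,[3,-1,-40],[0,0,0]],
    [-1,[3,-1,-40],[0,0,0]],
    [-1,[3,-1,-40],[0,0,0]],
    [-1,[3,-1,-40],[0,0,0]],
    [-1,[3,-1,-40],[0,0,0]]
  ],
  "force": 40
}}

```text
t: 21.4
ee_pos: [0.5471, -0.2029, 0.0497]
tool_rot: [[-0.996, -0.087, 0.001], [-0.087, 0.996, -0.0], [-0.001, -0.001, -1.0]]
force: [0.1, 1.6, 6.2]
width: 0.154
grasp_force: 40.8
```

Emit:
{"api": "arm_command", "payload": {
  "increments": [
    [-1,[-0.9,10,0],[0,0,0]],
    [-1,[-2.6,30,0],[0,0,0]],
    [-1,[-4.4,50,0],[0,0,0]],
    [-1,[-6.1,70,0],[0,0,0]],
    [-1,[-7.8,90,0],[0,0,0]],
    [-1,[-9.6,110,0],[0,0,0]],
    [-1,[-11.3,130,0],[0,0,0]],
    [-1,[-12.6,145,0],[0,0,0]],
    [-1,[-13.4,153,0],[0,0,0]],
    [-1,[-13.4,153,0],[0,0,0]]
  ]
}}

```text
t: 22.4
ee_pos: [0.5332, -0.0486, 0.0497]
tool_rot: [[-0.996, -0.088, 0.001], [-0.088, 0.996, -0.0], [-0.001, -0.0, -1.0]]
force: [-2.9, 0.6, 8.8]
width: 0.157
grasp_force: 41.1
```

Emit:
{"api": "arm_command", "payload": {
  "increments": [
    [-1,[-0.3,3,0],[0,0,0]],
    [-1,[-0.6,6,0],[0,0,0]],
    [-1,[-0.8,9,0],[0,0,0]],
    [-1,[-0.8,9,0],[0,0,0]]
  ]
}}

```text
t: 22.8
ee_pos: [0.5327, -0.0426, 0.0497]
tool_rot: [[-0.996, -0.086, 0.001], [-0.086, 0.996, -0.004], [-0.001, -0.004, -1.0]]
force: [-2.8, -9.5, 5.5]
width: 0.157
grasp_force: 41.0
```

Emit:
{"api": "arm_command", "payload": {
  "increments": [
    [0,[0,-2,0],[0,0,0]],
    [0,[0,-2,0],[0,0,0]],
    [0,[0,-2,0],[0,0,0]],
    [0,[0,-2,30],[0,0,0]],
    [0,[0,-2,70],[0,0,0]],
    [0,[-50,20,90],[0,0,0]],
    [0,[-100,20,90],[0,0,0]],
    [-1,[-120,20,90],[0,0,0]],
    [-1,[-120,20,90],[0,0,0]],
    [-1,[-120,20,90],[0,0,0]],
    [-1,[-120,20,90],[0,0,0]]
  ]
}}

```text
t: 23.9
ee_pos: [0.4128, -0.0207, 0.1384]
tool_rot: [[-0.996, -0.087, 0.0], [-0.087, 0.996, 0.0], [-0.0, 0.0, -1.0]]
force: [-0.3, 0.1, -0.4]
width: 0.002
grasp_force: 0.0
```

Run:
```python
from parts import *
c=robot.camera("top");save(c,"keys.png",(205,155,340,235),5.9);fin(c);s=robot.camera("scene");fin(s)
for n,p in dict(round=(-31,-138),square=(31,-76),bar=(-31,-76),cross=(31,-138)).items():
    w=np.r_[C+R@(np.array(p)/1000),.061]
    for k,cam in(("top",c),("scene",s)):
        W=cloud(cam);m=(np.hypot(W[...,0]-w[0],W[...,1]-w[1])<.026)&(W[...,2]>.053)&(W[...,2]<.075)
        q=W[m];r=cv2.minAreaRect((q[:,:2]*1000).astype(np.float32)) if len(q)>3 else 0
        print(n,k,(w*1000).round(1),len(q),r,np.median(q[:,2]) if len(q) else "",((pix(c,w)-[205,155])*5.9).round())
o=robot.get_obs();print(o["t"],o["ee_pos"],o["width"])
```

```text
fin 45 [545.7 -42.7] [12.8 33.1] 88.76736450195312 own [13.  63.4]
fin 113 [535.6 -41.8] [58.  14.4] 4.060571670532227 own [ 3.  65.2]
round top [ 519.4 -247.2   61. ] 119 ((522.9122314453125, -246.31317138671875), (37.61528396606445, 45.1201171875), 81.67605590820312) 0.06134802185852717 [631. 256.]
round scene [ 519.4 -247.2   61. ] 118 ((520.613037109375, -243.8868408203125), (37.87166976928711, 39.29777145385742), 78.74021911621094) 0.06131024989489797 [631. 256.]
square top [ 575.8 -180.    61. ] 62 ((579.146728515625, -182.04708862304688), (30.997331619262695, 44.219383239746094), 87.94825744628906) 0.06076864328128828 [508. 160.]
square scene [ 575.8 -180.    61. ] 76 ((576.7692260742188, -177.21961975097656), (29.013547897338867, 28.842947006225586), 88.8089599609375) 0.06019043083869474 [508. 160.]
bar top [ 514.  -185.4   61. ] 68 ((514.050048828125, -183.2925567626953), (27.667613983154297, 43.47608184814453), 79.10816955566406) 0.06137927452852354 [522. 268.]
bar scene [ 514.  -185.4   61. ] 73 ((515.6957397460938, -183.212890625), (46.735595703125, 14.88641357421875), 3.4599263668060303) 0.060943851295298224 [522. 268.]
cross top [ 581.2 -241.8   61. ] 90 ((582.899658203125, -240.54974365234375), (39.11634063720703, 41.41774368286133), 87.74860382080078) 0.061960641158024576 [617. 148.]
cross scene [ 581.2 -241.8   61. ] 110 ((581.9442138671875, -241.38018798828125), (37.77228546142578, 34.68156814575195), 47.21287155151367) 0.06063972315351013 [617. 148.]
24.0 [ 0.41271183 -0.02071432  0.13824279] 0.0018768380347364642
```

View pics/keys.png

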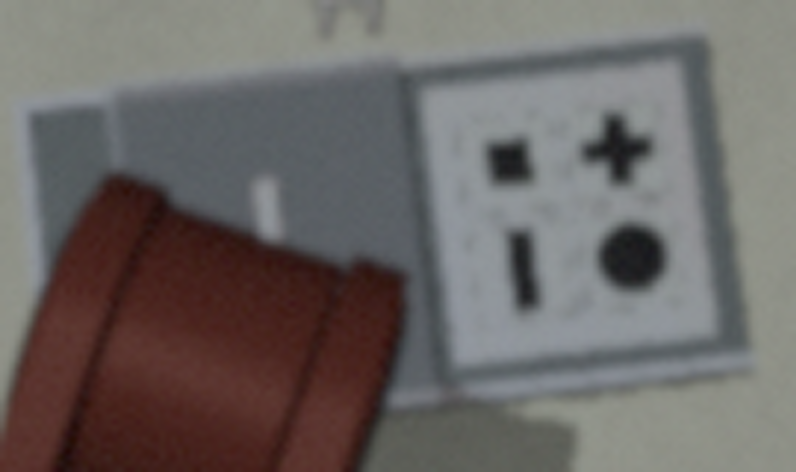

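The crop shows the cover open (fin near (268,210)) and the keys square (508,160), cross (617,148), bar (522,268) and round (631,256), matching the model. Going over the round key.

Emit:
{"api": "arm_command", "payload": {
  "increments": [
    [-1,[20,-40,0],[0,0,0]],
    [-1,[40,-83,0],[0,0,0]],
    [-1,[60,-126,0],[0,0,0]],
    [-1,[80,-168,0],[0,0,0]],
    [-1,[98,-205,-20],[0,0,0]],
    [-1,[107.5,-225,-50],[0,0,0]],
    [-1,[107.5,-225,-80],[0,0,0]],
    [-1,[107.5,-225,-100],[0,0,0]],
    [-1,[107.5,-225,-100],[0,0,0]],
    [-1,[107.5,-225,-100],[0,0,0]]
  ]
}}

```text
t: 25.0
ee_pos: [0.5199, -0.2455, 0.0384]
tool_rot: [[-0.996, -0.087, -0.001], [-0.087, 0.996, 0.001], [0.001, 0.001, -1.0]]
force: [0.3, 0.9, -0.0]
width: 0.0
grasp_force: 0.0
```

Emit:
{"api": "arm_command", "payload": {
  "increments": [
    [-1,[0,0,-6],[0,0,0]],
    [-1,[0,0,-12],[0,0,0]],
    [-1,[0,0,-15],[0,0,0]],
    [-1,[0,0,-15],[0,0,0]]
  ]
}}

```text
t: 25.4
ee_pos: [0.5203, -0.246, 0.0239]
tool_rot: [[-0.996, -0.087, 0.001], [-0.087, 0.996, -0.001], [-0.001, -0.001, -1.0]]
force: [2.0, -0.7, 3.2]
width: 0.001
grasp_force: 1.5
```

Emit:
{"api": "arm_command", "payload": {
  "increments": [
    [-1,[0,0,-5],[0,0,0]],
    [-1,[0,0,-5.5],[0,0,0]],
    [-1,[0,0,-5.5],[0,0,0]]
  ]
}}

```text
t: 25.7
ee_pos: [0.5206, -0.2462, 0.021]
tool_rot: [[-0.996, -0.087, 0.002], [-0.087, 0.996, -0.002], [-0.002, -0.002, -1.0]]
force: [-7.6, 5.9, 23.2]
width: -0.002
grasp_force: 12.0
```

Emit:
{"api": "arm_command", "payload": {
  "increments": [
    [-1,[0,0,0],[0,0,0]],
    [-1,[0,0,0],[0,0,0]],
    [-1,[0,0,12],[0,0,0]],
    [-1,[0,0,25],[0,0,0]],
    [-1,[0,0,25],[0,0,0]]
  ]
}}

```text
t: 26.2
ee_pos: [0.5206, -0.2464, 0.0449]
tool_rot: [[-0.996, -0.087, 0.002], [-0.087, 0.996, -0.001], [-0.002, -0.002, -1.0]]
force: [-0.1, 0.1, 0.1]
width: 0.001
grasp_force: 0.0
```

Emit:
{"api": "arm_command", "payload": {
  "increments": [
    [-1,[22,27,3],[0,0,0]],
    [-1,[44,54,3],[0,0,0]],
    [-1,[56,67,0],[0,0,0]],
    [-1,[56,67,0],[0,0,0]],
    [-1,[56,67,0],[0,0,0]],
    [-1,[56,67,0],[0,0,0]]
  ]
}}

```text
t: 26.8
ee_pos: [0.5751, -0.1794, 0.0426]
tool_rot: [[-0.996, -0.086, -0.001], [-0.086, 0.996, 0.0], [0.001, 0.0, -1.0]]
force: [-0.8, -0.5, 0.6]
width: 0.002
grasp_force: 0.0
```

Commanded z is about 42.7, so I press to about 18.7.

Emit:
{"api": "arm_command", "payload": {
  "increments": [
    [-1,[1,0.5,-10],[0,0,0]],
    [-1,[1,0.5,-18],[0,0,0]],
    [-1,[1,0.5,-24],[0,0,0]],
    [-1,[1,0.5,-24],[0,0,0]],
    [-1,[1,0.5,-24],[0,0,0]],
    [-1,[1,0.5,-24],[0,0,0]]
  ]
}}

```text
t: 27.4
ee_pos: [0.5768, -0.179, 0.0211]
tool_rot: [[-0.996, -0.087, 0.001], [-0.087, 0.996, -0.001], [-0.001, -0.002, -1.0]]
force: [-7.9, 2.2, 21.1]
width: 0.003
grasp_force: 10.6
```

Emit:
{"api": "arm_command", "payload": {
  "increments": [
    [-1,[0,0,0],[0,0,0]],
    [-1,[0,0,0],[0,0,0]],
    [-1,[0,0,12],[0,0,0]],
    [-1,[0,0,24],[0,0,0]],
    [-1,[0,0,24],[0,0,0]]
  ]
}}

```text
t: 27.9
ee_pos: [0.5776, -0.1788, 0.0446]
tool_rot: [[-0.996, -0.087, 0.002], [-0.087, 0.996, -0.001], [-0.002, -0.001, -1.0]]
force: [-0.1, -1.4, -0.4]
width: 0.002
grasp_force: 0.0
```

Now the bar at (515,-184.5): shift about (-62, -6).

Emit:
{"api": "arm_command", "payload": {
  "increments": [
    [-1,[-30,-3,2],[0,0,0]],
    [-1,[-62,-6,2],[0,0,0]],
    [-1,[-62,-6,0],[0,0,0]],
    [-1,[-62,-6,0],[0,0,0]],
    [-1,[-62,-6,0],[0,0,0]]
  ]
}}

```text
t: 28.4
ee_pos: [0.5153, -0.1843, 0.0429]
tool_rot: [[-0.996, -0.087, 0.0], [-0.087, 0.996, 0.0], [-0.0, -0.0, -1.0]]
force: [-0.5, 1.1, -0.2]
width: 0.004
grasp_force: 0.0
```

Emit:
{"api": "arm_command", "payload": {
  "increments": [
    [-1,[0,0,-10],[0,0,0]],
    [-1,[0,0,-18],[0,0,0]],
    [-1,[0,0,-24],[0,0,0]],
    [-1,[0,0,-24],[0,0,0]],
    [-1,[0,0,-24],[0,0,0]],
    [-1,[0,0,-24],[0,0,0]]
  ]
}}

```text
t: 29.0
ee_pos: [0.5156, -0.1843, 0.021]
tool_rot: [[-0.996, -0.088, 0.001], [-0.088, 0.996, -0.001], [-0.001, -0.001, -1.0]]
force: [-6.8, 4.1, 23.8]
width: -0.003
grasp_force: 11.5
```

Emit:
{"api": "arm_command", "payload": {
  "increments": [
    [-1,[0,0,0],[0,0,0]],
    [-1,[0,0,0],[0,0,0]],
    [-1,[0,0,12],[0,0,0]],
    [-1,[0,0,24],[0,0,0]],
    [-1,[0,0,24],[0,0,0]]
  ]
}}

```text
t: 29.5
ee_pos: [0.5157, -0.1847, 0.0443]
tool_rot: [[-0.996, -0.087, 0.002], [-0.087, 0.996, -0.001], [-0.002, -0.001, -1.0]]
force: [0.7, -1.4, -0.0]
width: 0.001
grasp_force: 0.0
```

Round once more: shift (5, -62).

Emit:
{"api": "arm_command", "payload": {
  "increments": [
    [-1,[2.5,-30,2],[0,0,0]],
    [-1,[5,-62,2],[0,0,0]],
    [-1,[5,-62,0],[0,0,0]],
    [-1,[5,-62,0],[0,0,0]],
    [-1,[5,-62,0],[0,0,0]]
  ]
}}

```text
t: 30.0
ee_pos: [0.5193, -0.2452, 0.0423]
tool_rot: [[-0.996, -0.087, -0.001], [-0.087, 0.996, 0.001], [0.001, 0.001, -1.0]]
force: [-0.0, -0.2, 0.4]
width: 0.001
grasp_force: 0.0
```

Emit:
{"api": "arm_command", "payload": {
  "increments": [
    [-1,[0,0,-10],[0,0,0]],
    [-1,[0,0,-18],[0,0,0]],
    [-1,[0,0,-24],[0,0,0]],
    [-1,[0,0,-24],[0,0,0]],
    [-1,[0,0,-24],[0,0,0]],
    [-1,[0,0,-24],[0,0,0]]
  ]
}}

```text
t: 30.6
ee_pos: [0.5201, -0.2457, 0.021]
tool_rot: [[-0.996, -0.088, 0.001], [-0.088, 0.996, -0.0], [-0.001, -0.0, -1.0]]
force: [-8.0, 6.4, 22.4]
width: 0.002
grasp_force: 11.5
```

Emit:
{"api": "arm_command", "payload": {
  "increments": [
    [-1,[0,0,0],[0,0,0]],
    [-1,[0,0,0],[0,0,0]],
    [-1,[0,0,12],[0,0,0]],
    [-1,[0,0,40],[0,0,0]],
    [-1,[0,0,80],[0,0,0]],
    [-1,[0,0,80],[0,0,0]]
  ]
}}

```text
t: 31.2
ee_pos: [0.5221, -0.2477, 0.1042]
tool_rot: [[-0.996, -0.088, 0.006], [-0.088, 0.996, -0.004], [-0.005, -0.005, -1.0]]
force: [0.7, -0.5, 0.3]
width: -0.002
grasp_force: 0.0
```

Emit:
{"api": "arm_command", "payload": {
  "increments": [
    [0,[2,35,0],[0,0,0]],
    [0.3,[5,80,0],[0,0,0]],
    [0.6,[8,125,0],[0,0,0]],
    [0.6,[10,170,-5],[0,0,0]],
    [0.6,[12,195,-10],[0,0,0]],
    [0.6,[12.5,203,-10],[0,0,0]],
    [0.6,[12.5,203,-10],[0,0,0]],
    [0.6,[12.5,203,-10],[0,0,0]]
  ]
}}

```text
t: 32.0
ee_pos: [0.5324, -0.0441, 0.089]
tool_rot: [[-0.996, -0.087, 0.0], [-0.087, 0.996, -0.0], [-0.0, -0.0, -1.0]]
force: [0.3, -0.4, -0.1]
width: 0.797
grasp_force: 0.0
```

Emit:
{"api": "arm_command", "payload": {
  "increments": [
    [0.6,[0,0,-20],[0,0,0]],
    [0.6,[0,0,-39],[0,0,0]],
    [0.6,[0,0,-39],[0,0,0]],
    [-1,[0,0,-39],[0,0,0]],
    [-1,[0,0,-39],[0,0,0]],
    [-1,[0,0,-39],[0,0,0]],
    [-1,[0,0,-39],[0,0,0]],
    [-1,[0,0,-39],[0,0,0]],
    [-1,[0,0,-39],[0,0,0]],
    [-1,[0,0,-39],[0,0,0]]
  ]
}}

```text
t: 33.0
ee_pos: [0.5329, -0.0435, 0.051]
tool_rot: [[-0.996, -0.087, 0.001], [-0.087, 0.996, -0.001], [-0.001, -0.001, -1.0]]
force: [-1.5, -0.7, 4.8]
width: 0.153
grasp_force: 40.9
```

Gripped. Now 170 mm along the console's −y: (+14.8, −169.4).

Emit:
{"api": "arm_command", "payload": {
  "increments": [
    [-1,[0.9,-10,0],[0,0,0]],
    [-1,[2.6,-30,0],[0,0,0]],
    [-1,[4.4,-50,0],[0,0,0]],
    [-1,[6.1,-70,0],[0,0,0]],
    [-1,[7.8,-90,0],[0,0,0]],
    [-1,[9.6,-110,0],[0,0,0]],
    [-1,[11.3,-130,0],[0,0,0]],
    [-1,[13.1,-150,0],[0,0,0]],
    [-1,[14.2,-163,0],[0,0,0]],
    [-1,[14.5,-166,0],[0,0,0]],
    [-1,[14.5,-166,0],[0,0,0]]
  ]
}}

```text
t: 34.1
ee_pos: [0.5479, -0.2104, 0.051]
tool_rot: [[-0.996, -0.087, 0.002], [-0.087, 0.996, -0.001], [-0.002, -0.001, -1.0]]
force: [2.5, -1.6, 5.0]
width: 0.155
grasp_force: 40.8
```

Emit:
{"api": "arm_command", "payload": {
  "increments": [
    [-1,[0.3,-3,0],[0,0,0]],
    [-1,[0.5,-6,0],[0,0,0]],
    [-1,[0.5,-6,0],[0,0,0]],
    [-1,[0.5,-6,0],[0,0,0]]
  ]
}}

```text
t: 34.5
ee_pos: [0.548, -0.2118, 0.051]
tool_rot: [[-0.996, -0.09, 0.002], [-0.09, 0.996, 0.005], [-0.002, 0.005, -1.0]]
force: [0.1, 16.4, 12.9]
width: 0.155
grasp_force: 42.0
```

Emit:
{"api": "arm_command", "payload": {
  "increments": [
    [0,[-0.2,3,0],[0,0,0]],
    [0,[-0.2,3,0],[0,0,0]],
    [0,[-0.2,3,0],[0,0,0]],
    [0,[-0.2,3,30],[0,0,0]],
    [0,[-0.2,3,75],[0,0,0]],
    [0,[-40,30,100],[0,0,0]],
    [0,[-70,70,110],[0,0,0]],
    [0,[-100,110,110],[0,0,0]],
    [0,[-110,150,110],[0,0,0]],
    [0,[-110,170,110],[0,0,0]],
    [0,[-110,170,110],[0,0,0]]
  ]
}}

```text
t: 35.6
ee_pos: [0.4371, -0.0434, 0.1603]
tool_rot: [[-0.996, -0.09, 0.001], [-0.09, 0.996, -0.0], [-0.001, -0.0, -1.0]]
force: [0.1, -0.9, -0.1]
width: 0.496
grasp_force: 0.0
```

Run:
```python
from parts import *
c=robot.camera("top");fin(c);s=robot.camera("scene");fin(s);save(s,"end.png",(130,120,512,330),2)
o=robot.get_obs();print(o["t"],o["ee_pos"],o["width"])
```

```text
fin 92 [ 548.2 -212.5] [60.  14.4] 6.054180145263672 own [   0.7 -106. ]
fin 119 [ 549.  -210.4] [66.3 14.9] 3.35445499420166 own [   1.7 -103.9]
35.7 [ 0.43745585 -0.04545562  0.1600243 ] 0.5027153666195332
```

View pics/end.png

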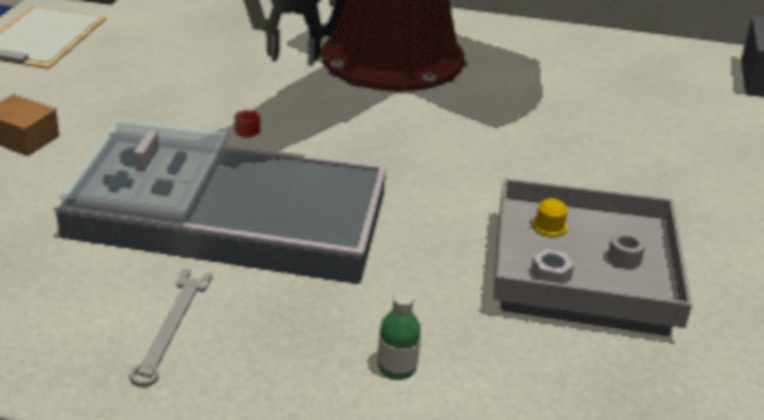

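The cover is closed (fin at (147,150)), the bay is empty, and all three parts are in the pan at (552,217), (552,265) and (627,250). The bystanders have not moved. Handing in.

```bash
python3 -c "
from bench import robot
print(robot.hand_in())"
```

```text
the job is handed in; nothing more can be done
None
```

I handed the job in: nut, cap and spacer are in the pan (this start had no head), the keys were pressed round–square–bar–round with the cover fully open, and the cover is closed again; no verdict came back.

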